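# Slide the calibration plate under the reader and start the scan

## Task

Push the flat calibration plate along the desk, in under the low bridge of the plate reader from its open side, until its leading end rests squarely against the stop bar on the far side; keep it flat on the desk, never lifting or tipping it. Once it is home, press the reader's scan button fully down with a fingertip, let it come back up, and leave the plate home. Do not press the button before the plate is home, and leave the other things on the desk where they are.

Things in the scene. Friction and masses are not known exactly. Their poses are not given: they have to be found in the camera images.
- plate: flat dark grey metal calibration plate, 150 mm long (its x) by 86 mm wide (its y) by 12 mm thick (z), about 0.4 kg, loose on the desk, with three lighter discs (white and greys) flush in its top in a row along its length. Origin: centre of its underside. Both ends are alike. It begins in front of the reader's open side, with its x pointing roughly towards the reader.
- reader: white bridge fixed to the desk. Origin: desk level, midway between the legs, under mid-deck. x: direction the plate is pushed in, z up. Deck 64 mm along x, 148 mm along y, underside 16 mm, top 52 mm above the desk; legs from y = +-52 to +-74 mm leave a passage 104 mm wide. Behind it 12 mm high rails at y = +-52 to +-60 mm lead to the stop bar. Dark display on the deck's -y half.
- reader_stop (a point): middle of the foot of the stop bar's near face, at desk level, at reader x = +75 mm; the bar is 12 mm high, 120 mm wide along y, fixed. With the plate against it the plate's centre is at the reader's origin and 43 mm of plate still stand out of the open side
- reader_mouth (a point): middle of the open side of the passage, at desk level, at reader x = -32 mm; the plate goes in here
- scan_button (a joint): travel of the scan button: 0 up, 0.006 m fully down; springs back; fully down takes 5 N
- scan_button_top (a point): middle of the top of the scan button, a round light cap of radius 14 mm in a grey housing on the reader's deck at reader x = 0, y = +42 mm; it is pressed straight down
- cleaner: small bottle of lens cleaner, 38 mm across, 90 mm tall, standing beyond the stop bar; origin centre of its foot; bystander
- wipes: cardboard box of lens wipes, 100 x 65 x 45 mm, beside the reader; origin centre of its underside; bystander
- lens_ring: dark metal trial-lens ring, 44 mm across, 6 mm high, lying beside the reader; origin centre of its underside; bystander
- marker: black marker pen about 130 mm long, 14 mm thick, on the robot's side of the work; origin below its middle, lying along its x; bystander
- mouse: black computer mouse, 100 x 58 x 32 mm, on the robot's side of the work; origin centre of its underside; bystander
- stapler: black stapler, 130 x 34 x 41 mm, beyond the reader; origin centre of its underside; bystander
Mind the look-alikes: they are no part of the job. Of the things that look like the plate, take the one that is nearest to the robot's base at the start. Of the things that look like the reader, the larger one is meant.

How it is judged:
By the outcome, as a careful person would: the job done as asked, in the order asked, and still so for the second after the job is handed in, with the robot touching nothing.
It also fails if it takes over 72 s, if anything falls off the work surface, if the arm or the gripper's body presses on something with over 40 N, if the wrist force passes 120 N, or if a joint passes its speed limit or range.

## Robot

A 6-joint arm with a two-finger parallel gripper is mounted at the origin on the work surface. World frame = base frame: x ahead of the robot, y to its left, z up, the work surface at z = 0. Lengths are in m, angles in rad, forces in N, time in s.
With the tool pointing down it reaches from about 0.375 to 0.9 m from the base axis. Payload 3.1 kg.
Tool frame: the origin (TCP) lies midway between the tips of the shut fingers; the grasp point (between the pads) lies 19 mm behind it; x points along the fingers, z is the direction in which the jaws open and shut, and the axes are right-handed (so a half turn about x gives the same grasp; the last joint's range is limited). The gripper opens to 85 mm and grips with 20 to 120 N. Pads are 22 mm wide; open, the fingers measure 114 mm over their backs; the gripper's body (76 mm by 85 mm) begins 54 mm behind the grasp point. The pads swing forward as they close: fully open they stand 13 mm farther back than shut.
Start: joints at [1.075, 0.527, 1.433, -0, 1.181, -0.178], TCP at [0.195, 0.594, 0.203] pointing down, gripper open.
Joint ranges: [-3.08, 3.08], [-0.75, 2.2], [0.22, 2.44], [-1.43, 4.57], [0, 2.65], [-2.85, 2.85]. Speed limits (rad/s): [2.79, 2.79, 3.14, 3.14, 3.14, 3.14].

## Interface

Orientations are given as a unit quaternion [x, y, z, w].
In Python, from station import status, snapshot, camera_params, ticket gives the robot as it stands.
- The arm moves only by the tool arm_command, never from a script. Its argument "series" is a list that holds one entry, the list of rows, each a list of 4 numbers: the shift along the tool's x, y, z in mm, then the turn about the tool's x in rad. A call has 1 to 10 rows; each row shifts and turns the commanded pose from where the row before left it, along the tool's axes as they then stand; what a row does not reach is not made up. A row lasts 1/10 s, in which the tool goes at most 50 mm and 8.59 degrees, less where a joint would pass 70% of its speed; a pose out of reach is approached as far as the arm can. A call is refused whole if a number of a shift passes 50 or a number of a turn 0.15, either way. A call with a gripper value outside its range is refused whole. "jaw" is the opening in per cent of the stroke, from 0 (shut) to 100 (fully open), set as the call begins (left out, the last holds). The fingers move at their own pace and stop on an object; "force" is the grip in N (left out, the last holds). Time passes only in rows, so rows that do not move let the fingers close. It gives the time, the measured TCP pose, the force and the opening at its end, in the units of the state.
- status.sense(): the state, without advancing time (a new reading comes with each control period).
- snapshot(name): name is "side" or "top" or "wrist"; returns the picture (400x640x3 uint8, red, green, blue); there is no depth.
- camera_params(name): a dict with "fovy" (degrees; the focal length in pixels is half the picture's height over the tangent of half this angle, whatever the lens; pixels are square), "cx", "cy" (the principal point, pixels), "extrinsics" (4x4, takes a point from camera to world coordinates); the wrist camera has in their place "mount" (4x4, takes a point from camera to tool coordinates, whose origin is the TCP and whose axes are the tool frame's). Camera axes: x right, y down, z forward; pixel columns grow to the right and rows downward; lengths in m; the calibration is good to about 2 mm. A picture is of the moment at which its call begins: read the wrist's pose just before it. camera_params takes no time and is no camera call.
- ticket.sign_off(): hands the job in, once; it reports no verdict.
The state is a dict: "t": time; "q": joint angles; "qd": joint speeds; "tau": joint torques, N m; "tcp_pos": TCP position; "tool_rot": TCP orientation; "force": force on the tool from outside, world axes, zero at the start; "ft_torque": the same for the moment, N m; "finger_gap": opening from 0.0 (shut) to 1.0 (fully open).
Only numpy, scipy, OpenCV 4.12 (cv2) and the standard library are available. Lean on these libraries where they do the work, as an engineer would, in place of code of your own. Each camera call takes 0.05 s, during which the arm holds its last target. There are 200 camera calls.

## Working session

There is one attempt and no reset: what is moved stays moved. The work goes in short steps, Python scripts to look and compute and a tool call to move; the robot and the scene stay as the last step left them, time stands still between calls to the robot, and variables do not carry over. Pictures are saved under pics/ and viewed, about 8 in all and at most 12, crops included, and the job is handed in when it is done.

Besides the shell and the picture viewer there is one more tool, called after ">>>" as name(argument=value, ...), one argument or row to a line, values as JSON. arm_command: Moves the arm, as the interface text tells. Its arguments: {"type":"object","properties":{"series":{"type":"array"},"jaw":{"type":"number"},"force":{"type":"number"}},"required":["series"]}

```bash
mkdir -p pics && ls && cat > h.py <<'E'
import numpy as np, cv2
from station import status, snapshot, camera_params, ticket
from scipy.spatial.transform import Rotation as R
def snap(n,f):
    im=snapshot(n); cv2.imwrite('pics/'+f,im[:,:,::-1]); return im
def cam(n,s=None):
    p=camera_params(n); f=200/np.tan(np.radians(p['fovy'])/2)
    if 'extrinsics' in p: T=np.array(p['extrinsics'])
    else:
        B=np.eye(4);B[:3,:3]=R.from_quat(s['tool_rot']).as_matrix();B[:3,3]=s['tcp_pos'];T=B@np.array(p['mount'])
    return f,p['cx'],p['cy'],T
def ray(n,px,z,s=None):
    f,cx,cy,T=cam(n,s); px=np.atleast_2d(px).astype(float)
    d=np.c_[(px[:,0]-cx)/f,(px[:,1]-cy)/f,np.ones(len(px))]@T[:3,:3].T
    o=T[:3,3]; return o+d*((z-o[2])/d[:,2])[:,None]
def proj(n,P,s=None):
    f,cx,cy,T=cam(n,s); P=(np.atleast_2d(P)-T[:3,3])@T[:3,:3]
    return np.c_[P[:,0]/P[:,2]*f+cx,P[:,1]/P[:,2]*f+cy]
E
python3 - <<'E'
from h import *
s=status.sense(); print(s)
print({n:(np.round(cam(n,s)[3],3).tolist(),cam(n,s)[:3],camera_params(n).keys()) for n in ('top','side','wrist')})
snap('top','top0.png');snap('side','side0.png')
E
```

```text
pics
{'t': 0.0, 'q': array([ 1.07549409e+00,  5.28465315e-01,  1.43391796e+00,  1.79650240e-05,
        1.18140541e+00, -1.78507628e-01]), 'qd': array([-6.95833519e-05,  7.47871007e-04,  3.52677511e-04, -1.66263710e-04,
       -2.97070157e-04, -8.49200252e-04]), 'tau': array([ 2.77302279e-04, -4.42349088e+01, -1.78024954e+01, -2.53382614e-04,
        8.52207129e-03, -8.22062418e-06]), 'tcp_pos': array([0.1942925 , 0.59320483, 0.20162924]), 'tool_rot': array([-0.41520195,  0.57331181,  0.41453921,  0.57190747]), 'force': array([-0.21689458, -0.77265348,  1.19356295]), 'ft_torque': array([ 0.02374204, -0.02196174,  0.03445839]), 'finger_gap': 0.9966680107033886}
{'top': ([[-0.02, -0.993, 0.12, 0.422], [-0.999, 0.016, -0.029, 0.031], [0.027, -0.121, -0.992, 0.982], [0.0, 0.0, 0.0, 1.0]], (np.float64(396.1933357191321), 314.02126090291716, 199.5671022947797), dict_keys(['fovy', 'cx', 'cy', 'extrinsics'])), 'side': ([[-0.983, -0.117, 0.14, 0.416], [-0.182, 0.542, -0.82, 0.866], [0.02, -0.832, -0.555, 0.644], [0.0, 0.0, 0.0, 1.0]], (np.float64(413.9508778314679), 319.5150998947916, 201.134092605452), dict_keys(['fovy', 'cx', 'cy', 'extrinsics'])), 'wrist': ([[0.31, 0.903, 0.296, 0.117], [0.951, -0.294, -0.099, 0.619], [-0.002, 0.312, -0.95, 0.374], [0.0, 0.0, 0.0, 1.0]], (np.float64(281.7250996985346), 317.34149969525964, 200.6802995286213), dict_keys(['fovy', 'cx', 'cy', 'mount']))}
```

View pics/top0.png

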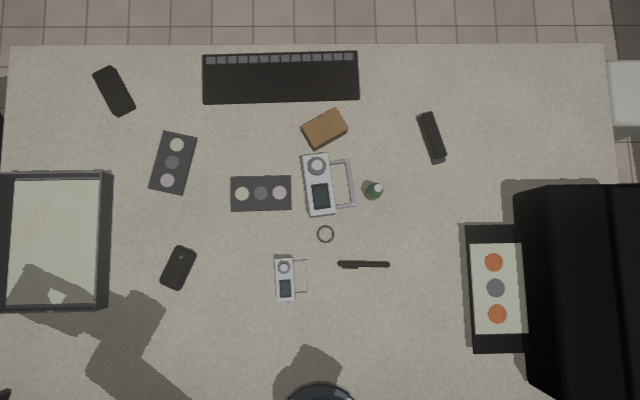

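View pics/side0.png

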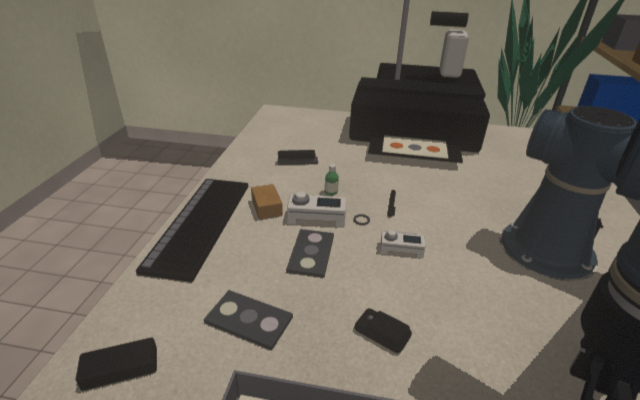

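```bash
python3 - <<'E'
from h import *
im=cv2.imread('pics/top0.png')
cv2.imwrite('pics/crop0.png',cv2.resize(im[120:250,140:400],None,fx=3,fy=3,interpolation=cv2.INTER_CUBIC))
g=cv2.cvtColor(im,cv2.COLOR_BGR2GRAY)
# dark-grey plate masks
m=((g<95)).astype(np.uint8); m[:, :]=m
cs,_=cv2.findContours(m,cv2.RETR_EXTERNAL,cv2.CHAIN_APPROX_NONE)
for c in cs:
    if 600<cv2.contourArea(c)<4000:
        r=cv2.minAreaRect(c); b=cv2.boxPoints(r)
        w=ray('top',b,.012)[:,:2]; o=w.mean(0)
        print(np.round(r[0]),np.round(o,3),'dist',np.linalg.norm(o).round(3),np.round([np.linalg.norm(w[0]-w[1]),np.linalg.norm(w[1]-w[2])],3),np.round(w,3).tolist())
m=((im.min(2)>165)).astype(np.uint8)
cs,_=cv2.findContours(m,cv2.RETR_EXTERNAL,cv2.CHAIN_APPROX_NONE)
for c in cs:
    if cv2.contourArea(c)>60: print('w',cv2.boundingRect(c),cv2.contourArea(c))
E
```

```text
[317. 388.] [0.096 0.004] dist 0.096 [0.047 0.169] [[0.075, 0.088], [0.121, 0.088], [0.117, -0.081], [0.07, -0.079]]
[178. 267.] [0.382 0.332] dist 0.506 [0.101 0.058] [[0.348, 0.379], [0.441, 0.338], [0.416, 0.286], [0.323, 0.327]]
[260. 193.] [0.559 0.134] dist 0.575 [0.148 0.088] [[0.601, 0.209], [0.604, 0.061], [0.516, 0.06], [0.514, 0.206]]
[172. 162.] [0.638 0.351] dist 0.729 [0.152 0.088] [[0.576, 0.41], [0.724, 0.377], [0.701, 0.292], [0.553, 0.326]]
[432. 138.] [ 0.694 -0.299] dist 0.755 [0.047 0.135] [[0.751, -0.258], [0.766, -0.302], [0.636, -0.339], [0.622, -0.295]]
[114.  91.] [0.824 0.501] dist 0.965 [0.061 0.137] [[0.869, 0.56], [0.899, 0.508], [0.778, 0.443], [0.749, 0.495]]
[578.  30.] [ 0.984 -0.707] dist 1.211 [0.336 0.168] [[1.067, -0.547], [1.067, -0.883], [0.9, -0.863], [0.902, -0.533]]
w (276, 259, 18, 42) 141.0
w (306, 167, 29, 48) 887.0
```

View pics/crop0.png

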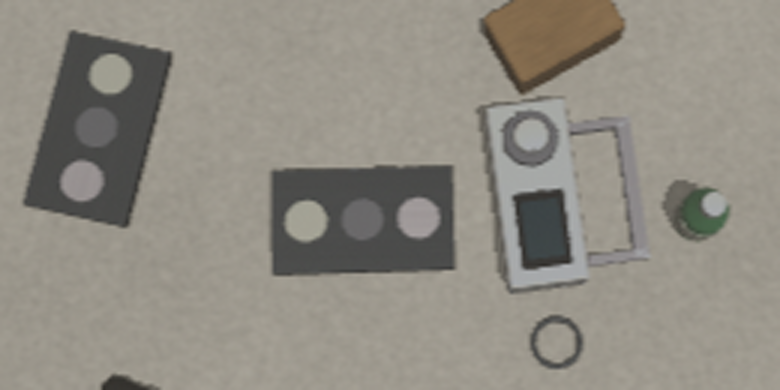

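```bash
python3 - <<'E'
from h import *
im=cv2.imread('pics/top0.png')
hsv=cv2.cvtColor(im,cv2.COLOR_BGR2HSV)
x0,y0,x1,y1=295,140,345,225
for th in (150,160,170):
    m=np.zeros(im.shape[:2],np.uint8); m[y0:y1,x0:x1]=(im.min(2)[y0:y1,x0:x1]>th)
    m=cv2.morphologyEx(m,cv2.MORPH_OPEN,np.ones((3,3)))
    cs,_=cv2.findContours(m,cv2.RETR_EXTERNAL,cv2.CHAIN_APPROX_NONE)
    c=max(cs,key=cv2.contourArea); b=cv2.boxPoints(cv2.minAreaRect(c)); w=ray('top',b,.052)[:,:2]
    print(th,np.round(b).tolist(),np.round(w,3).tolist(),np.round(w.mean(0),4),np.round([np.linalg.norm(w[0]-w[1]),np.linalg.norm(w[1]-w[2])],3))
# crop-derived points
c=lambda x,y:(x/3+140-1/3,y/3+120-1/3)
print('button',ray('top',[c(530,135)],.06)[0])
print('display',ray('top',[c(544,229)],.052)[0])
print('deck corners',ray('top',[c(487,106),c(565,97),c(587,277),c(513,291)],.052).round(4).tolist())
print('bar outer corners',ray('top',[c(627,118),c(648,258)],.012).round(4).tolist(),'inner',ray('top',[c(615,130),c(632,250)],.012).round(4).tolist())
E
```

```text
150 [[304.0, 169.0], [329.0, 166.0], [336.0, 212.0], [310.0, 216.0]] [[0.608, 0.026], [0.616, -0.034], [0.504, -0.046], [0.497, 0.013]] [ 0.5563 -0.0103] [0.061 0.112]
160 [[305.0, 172.0], [329.0, 169.0], [335.0, 212.0], [311.0, 215.0]] [[0.601, 0.025], [0.609, -0.034], [0.505, -0.046], [0.498, 0.012]] [ 0.5531 -0.0106] [0.059 0.105]Traceback (most recent call last):
  File "<stdin>", line 9, in <module>
ValueError: max() iterable argument is empty
```

```bash
python3 - <<'E'
from h import *
s=status.sense(); print(R.from_quat(s['tool_rot']).as_matrix().round(3)); print(np.array(camera_params('wrist')['mount']).round(3))
c=lambda x,y:(x/3+140-1/3,y/3+120-1/3)
print('button',ray('top',[c(530,135)],.06)[0])
print('display',ray('top',[c(544,229)],.052)[0])
print('deck corners',ray('top',[c(487,106),c(565,97),c(587,277),c(513,291)],.052).round(4).tolist())
print('bar outer corners',ray('top',[c(627,118),c(648,258)],.012).round(4).tolist(),'inner',ray('top',[c(615,130),c(632,250)],.012).round(4).tolist())
E
```

```text
[[-0.001 -0.95   0.312]
 [-0.002  0.312  0.95 ]
 [-1.     0.    -0.002]]
[[ 0.    -0.313  0.95  -0.172]
 [ 0.001 -0.95  -0.313  0.081]
 [ 1.     0.001  0.     0.001]
 [ 0.     0.     0.     1.   ]]
button [ 0.61704199 -0.00314176  0.06      ]
display [ 0.54300302 -0.01296813  0.052     ]
deck corners [[0.6428, 0.0304, 0.052], [0.6493, -0.0321, 0.052], [0.5044, -0.046, 0.052], [0.4944, 0.0124, 0.052]]
bar outer corners [[0.6405, -0.0862, 0.012], [0.5228, -0.1, 0.012]] inner [[0.6305, -0.0759, 0.012], [0.5296, -0.087, 0.012]]
```

>>> arm_command(
  series=[
    [[0,0,0,0.144],[0,0,0,0.144],[0,0,0,0.144],[0,0,0,0.144],[0,0,0,0.144],[0,0,0,0.144],[0,0,0,0.144],[0,0,0,0.144],[0,0,0,0],[0,0,0,0]],
  ],
  jaw=45,
)

```text
t: 1.1
tcp_pos: [0.1945, 0.5936, 0.2022]
tool_rot: [-0.037, 0.706, 0.037, 0.706]
force: [0.1, 0.3, 0.2]
finger_gap: 0.452
```

>>> arm_command(
  series=[
    [[0,-37,31,0],[0,-37,31,0],[0,-37,31,0],[0,-37,31,0],[0,-37,31,0],[0,-37,31,0],[0,-37,31,0],[0,-37,31,0],[0,-37,31,0],[0,-37,31,0]],
  ],
)

```text
t: 2.1
tcp_pos: [0.5419, 0.2558, 0.2026]
tool_rot: [-0.037, 0.706, 0.037, 0.706]
force: [1.2, -0.3, 0.4]
finger_gap: 0.448
```

>>> arm_command(
  series=[
    [[0,0,0,0],[0,0,0,0],[0,0,0,0]],
  ],
)

```text
t: 2.4
tcp_pos: [0.5396, 0.2578, 0.2023]
tool_rot: [-0.037, 0.707, 0.037, 0.706]
force: [-0.0, -0.2, 0.1]
finger_gap: 0.448
```

```bash
python3 - <<'E'
from h import *
import pickle
s=status.sense(); print(s['t'],s['tcp_pos'],s['finger_gap'],R.from_quat(s['tool_rot']).as_matrix().round(3).tolist())
im=snap('wrist','w1.png'); pickle.dump(s,open('w1.pkl','wb'))
C=np.array([.574,-.008]);X=np.array([.1,-.995])
print(proj('wrist',[[.559,.134,.012],[.574,-.008,.052],[.581,-.082,0]],s).round())
E
```

```text
2.4 [0.53962165 0.25783885 0.2023176 ] 0.4478484222919212 [[-0.001, -0.103, 0.995], [0.0, 0.995, 0.103], [-1.0, 0.0, -0.001]]
[[322. 258.]
 [322. 357.]
 [321. 365.]]
```

View pics/w1.png

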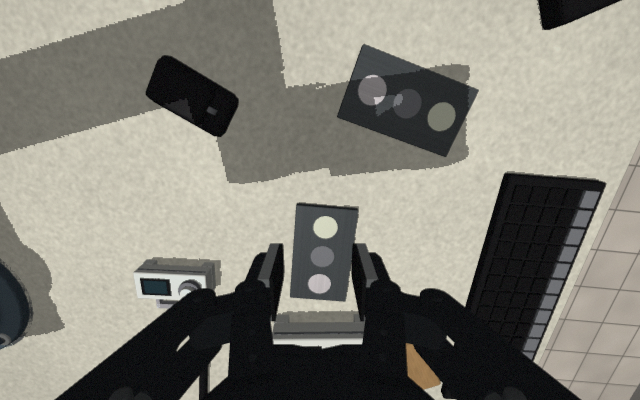

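```bash
python3 - <<'E'
from h import *
import pickle
s=pickle.load(open('w1.pkl','rb')); im=cv2.imread('pics/w1.png')
g=cv2.cvtColor(im,cv2.COLOR_BGR2GRAY); m=np.zeros_like(g); m[195:308,286:360]=(g<110)[195:308,286:360]
m=cv2.morphologyEx(m,cv2.MORPH_CLOSE,np.ones((3,3)))
w=ray('wrist',[(296,204),(358,208.5),(346,300),(290,296)],.012,s)[:,:2]; print(w.round(4).tolist(),w.mean(0))
c,_=cv2.findContours(m,cv2.RETR_EXTERNAL,cv2.CHAIN_APPROX_NONE); c=max(c,key=cv2.contourArea)
P=ray('wrist',c[:,0],.012,s)[:,:2].astype(np.float32); r=cv2.minAreaRect(P); print(r, cv2.boxPoints(r).round(4).tolist())
E
```

```text
[[0.5144, 0.212], [0.5993, 0.2144], [0.6033, 0.0649], [0.5173, 0.0631]] [0.55856529 0.13857853]
((0.5695955753326416, 0.1346374750137329), (0.10829642415046692, 0.16282299160957336), 0.9143479466438293) [[0.51419997215271, 0.2152000069618225], [0.5167999863624573, 0.052400000393390656], [0.625, 0.054099999368190765], [0.6223999857902527, 0.21690000593662262]]
```

>>> arm_command(
  series=[
    [[19,0,4,0],[19,0,4,0],[19,0,4,0],[19,0,0,0],[19,0,0,0],[19,0,0,0],[19,0,0,0],[19,0,0,0],[19,0,0,0],[19,0,0,0]],
  ],
)

```text
t: 3.45
tcp_pos: [0.5515, 0.2603, 0.0122]
tool_rot: [-0.037, 0.706, 0.037, 0.706]
force: [0.2, 0.2, -0.7]
finger_gap: 0.449
```

>>> arm_command(
  series=[
    [[3,0,0,0],[3,0,0,0],[1,0,0,0],[0,0,0,0],[0,0,0,0]],
  ],
)

```text
t: 3.95
tcp_pos: [0.5532, 0.2588, 0.0065]
tool_rot: [-0.036, 0.706, 0.036, 0.707]
force: [0.1, -0.2, 0.1]
finger_gap: 0.449
```

```bash
python3 - <<'E'
from h import *
print(status.sense()['tcp_pos'])
im=snap('side','s1.png');c=im[190:330,230:430,::-1]
im2=snap('wrist','w2.png')
a=cv2.resize(c,None,fx=3,fy=3,interpolation=cv2.INTER_CUBIC); cv2.imwrite('pics/s1c.png',a)
E
```

```text
[0.55324173 0.25884939 0.00651572]
```

View pics/s1c.png

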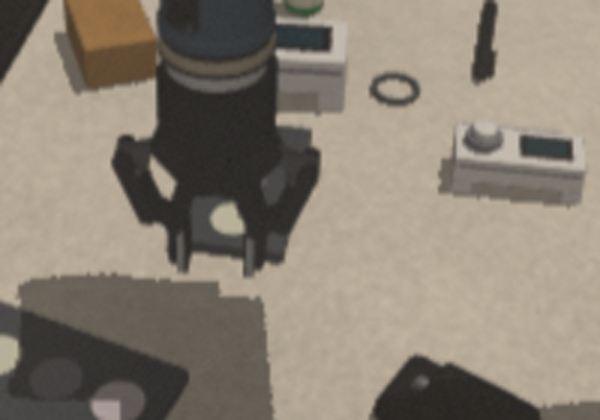

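>>> arm_command(
  series=[
    [[1,0,0,0],[1,0,0,0],[1,0,0,0],[1,0,0,0],[0,0,0,0]],
  ],
)

```text
t: 4.55
tcp_pos: [0.5525, 0.2585, 0.0014]
tool_rot: [-0.036, 0.706, 0.036, 0.706]
force: [0.4, -0.7, 0.5]
finger_gap: 0.45
```

>>> arm_command(
  series=[
    [[1,0,0,0],[1,0,0,0],[1,0,0,0],[0,0,0,0]],
  ],
)

```text
t: 4.95
tcp_pos: [0.5525, 0.2586, -0.0016]
tool_rot: [-0.036, 0.706, 0.036, 0.706]
force: [-0.0, -0.9, 0.4]
finger_gap: 0.448
```

>>> arm_command(
  series=[
    [[0,-8,0,0],[0,-8,0,0],[0,-8,0,0],[0,-5,0,0],[0,-5,0,0],[0,-5,0,0],[0,-5,0,0],[0,-5,0,0],[0,-5,0,0],[0,0,0,0]],
  ],
)

```text
t: 5.95
tcp_pos: [0.5583, 0.2042, -0.0014]
tool_rot: [-0.036, 0.706, 0.036, 0.706]
force: [-0.1, -0.3, 0.3]
finger_gap: 0.451
```

```bash
python3 - <<'E'
from h import *
s=status.sense();print(s['tcp_pos'],s['force'])
im=snap('top','t2.png');a=im[120:250,220:400,::-1]
b=snap('wrist','w3.png')[150:350,220:420,::-1]
a=cv2.resize(a,None,fx=3,fy=3,interpolation=cv2.INTER_CUBIC);b=cv2.resize(b,(300,300))
o=np.zeros((690,540,3),np.uint8);o[:390]=a;o[390:,:300]=b
cv2.imwrite('pics/m2.png',o[:600+90] if 0 else cv2.resize(o,(470,600)))
E
```

```text
[ 0.55827951  0.20422615 -0.00137911] [-0.08809399 -0.34042595  0.27420636]
```

View pics/m2.png

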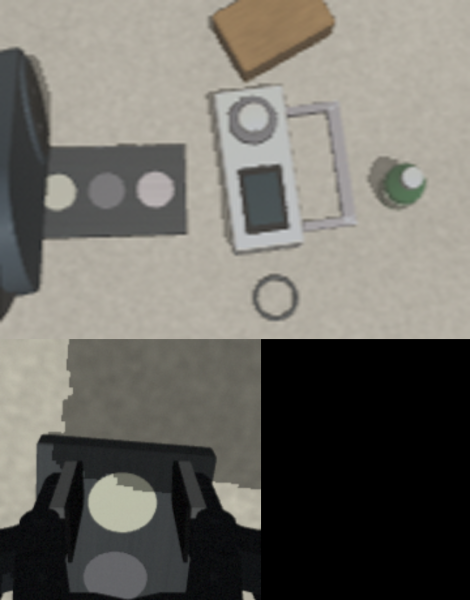

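>>> arm_command(
  series=[
    [[-3,0,0,0],[-3,0,0,0],[-3,4,0,0],[0,10,0,0],[0,10,0,0],[0,10,0,0],[0,10,0,0],[0,0,0,0],[0,0,0,0]],
  ],
)

```text
t: 6.95
tcp_pos: [0.5534, 0.2491, 0.0075]
tool_rot: [-0.037, 0.706, 0.036, 0.706]
force: [-0.7, 0.6, -0.7]
finger_gap: 0.447
```

>>> arm_command(
  series=[
    [[3,0,0,0],[3,0,0,0],[3,0,0,0],[1,0,0,0],[1,0,0,0],[0,0,0,0]],
  ],
)

```text
t: 7.55
tcp_pos: [0.5536, 0.2485, -0.0036]
tool_rot: [-0.036, 0.706, 0.036, 0.706]
force: [-0.3, 0.5, 0.0]
finger_gap: 0.447
```

>>> arm_command(
  series=[
    [[1,0,0,0],[1,0,0,0],[0,0,0,0]],
  ],
)

```text
t: 7.85
tcp_pos: [0.5536, 0.2487, -0.0055]
tool_rot: [-0.036, 0.706, 0.036, 0.706]
force: [-0.4, -0.7, -0.3]
finger_gap: 0.448
```

>>> arm_command(
  series=[
    [[1,0,0,0],[1,0,0,0],[0,0,0,0]],
  ],
)

```text
t: 8.15
tcp_pos: [0.5536, 0.2486, -0.0075]
tool_rot: [-0.036, 0.706, 0.036, 0.706]
force: [0.6, 0.4, -0.4]
finger_gap: 0.446
```

>>> arm_command(
  series=[
    [[1,0,0,0],[0,0,0,0]],
  ],
)

```text
t: 8.35
tcp_pos: [0.5536, 0.2486, -0.0085]
tool_rot: [-0.036, 0.706, 0.036, 0.706]
force: [-0.6, 0.0, 0.4]
finger_gap: 0.447
```

>>> arm_command(
  series=[
    [[1,0,0,0],[0,0,0,0]],
  ],
)

```text
t: 8.55
tcp_pos: [0.5536, 0.2486, -0.0095]
tool_rot: [-0.036, 0.706, 0.036, 0.706]
force: [0.7, -0.2, -0.2]
finger_gap: 0.45
```

```bash
python3 - <<'E'
from h import *
s=status.sense()
b=snap('wrist','w4.png')[170:320,220:420,::-1].copy()
a=snap('side','s4.png')[200:290,240:360,::-1]
o=np.vstack([cv2.resize(b,(560,420),interpolation=cv2.INTER_CUBIC),cv2.resize(a,(560,420),interpolation=cv2.INTER_CUBIC)[150:330]])
cv2.imwrite('pics/m4.png',cv2.convertScaleAbs(o,alpha=1.6,beta=20))
print(proj('wrist',[s['tcp_pos'],[.557,.2125,.012],[.557,.2125,0]],s).round(), proj('side',[s['tcp_pos']]))
E
```

```text
[[318. 235.]
 [318. 301.]
 [318. 290.]] [[302.6536789  291.12031006]]
```

View pics/m4.png

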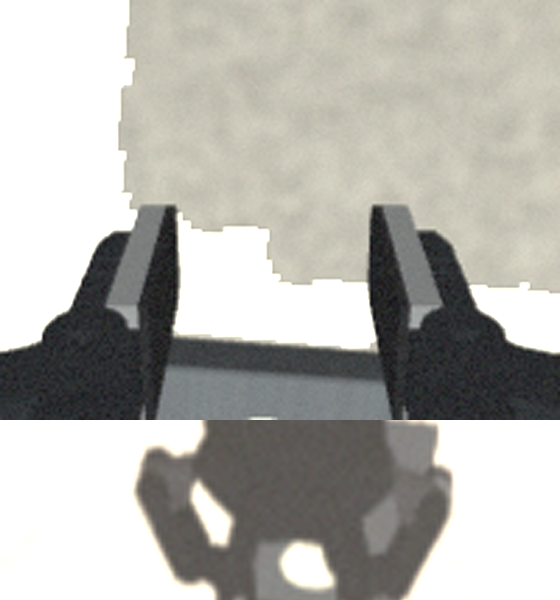

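>>> arm_command(
  series=[
    [[1,0,0,0],[1,0,0,0],[0,0,0,0]],
  ],
)

```text
t: 8.95
tcp_pos: [0.5535, 0.2486, -0.0116]
tool_rot: [-0.036, 0.706, 0.036, 0.706]
force: [-0.3, 0.6, -0.9]
finger_gap: 0.447
```

>>> arm_command(
  series=[
    [[1,0,0,0],[0,0,0,0]],
  ],
)

```text
t: 9.15
tcp_pos: [0.5536, 0.2486, -0.0125]
tool_rot: [-0.036, 0.706, 0.036, 0.706]
force: [0.4, -0.1, 0.4]
finger_gap: 0.451
```

>>> arm_command(
  series=[
    [[1,0,0,0],[0,0,0,0]],
  ],
)

```text
t: 9.35
tcp_pos: [0.5536, 0.2486, -0.0135]
tool_rot: [-0.036, 0.706, 0.036, 0.706]
force: [0.0, 0.0, -0.2]
finger_gap: 0.447
```

>>> arm_command(
  series=[
    [[1,0,0,0],[0,0,0,0]],
  ],
)

```text
t: 9.55
tcp_pos: [0.5536, 0.2486, -0.0145]
tool_rot: [-0.036, 0.706, 0.036, 0.706]
force: [-0.0, 0.3, 0.3]
finger_gap: 0.449
```

>>> arm_command(
  series=[
    [[1,0,0,0],[0,0,0,0]],
  ],
)

```text
t: 9.75
tcp_pos: [0.5536, 0.2486, -0.0155]
tool_rot: [-0.036, 0.706, 0.036, 0.706]
force: [0.0, 0.4, 0.9]
finger_gap: 0.448
```

>>> arm_command(
  series=[
    [[1,0,0,0],[0,0,0,0]],
  ],
)

```text
t: 9.95
tcp_pos: [0.5536, 0.2486, -0.0165]
tool_rot: [-0.036, 0.706, 0.036, 0.706]
force: [-0.8, 0.4, 0.5]
finger_gap: 0.447
```

```bash
python3 - <<'E'
from h import *
s=status.sense();print(s['force'],s['tau'],s['tcp_pos'])
# silhouette of fingertips in side view: dark mask lowest rows near gripper
im=snap('side','s5.png');g=im.max(2)
m=(g<75)
for c in range(262,345,4):
    r=np.where(m[205:300,c])[0]; print(c,(r.max()+205) if len(r) else None,end='; ')
print(); print(proj('side',[[.5336,.2486,0],[.5736,.2486,0],[.5336,.2486,.012],[.5736,.2486,.012]]))
E
```

```text
[-0.81518494  0.41797555  0.47149983] [-6.97734547e-03 -4.75408494e+01 -9.58282202e+00 -1.89533995e-05
 -1.19522132e-02  8.58271619e-06] [ 0.55358293  0.24860853 -0.01652429]
262 None; 266 None; 270 252; 274 260; 278 267; 282 268; 286 270; 290 272; 294 274; 298 273; 302 274; 306 274; 310 275; 314 274; 318 277; 322 276; 326 271; 330 264; 334 256; 338 206; 342 None; 
[[311.83055029 289.31132728]
 [293.49214519 286.56543029]
 [311.88462765 285.25023027]
 [293.40700413 282.50948041]]
```

>>> arm_command(
  series=[
    [[-20,0,0,0],[-20,0,0,0],[-10,0,0,0],[0,0,0,0],[0,0,0,0],[0,0,0,0],[0,0,0,0],[0,0,0,0],[0,0,0,0],[0,0,0,0]],
  ],
  jaw=0,
)

```text
t: 11.0
tcp_pos: [0.5536, 0.2486, 0.0334]
tool_rot: [-0.036, 0.706, 0.036, 0.706]
force: [-0.1, 0.1, 1.0]
finger_gap: -0.004
```

```bash
python3 - <<'E'
from h import *
s=status.sense();print(s['finger_gap'],s['tcp_pos'])
b=snap('wrist','w6.png')[170:320,220:420,::-1].copy()
a=snap('side','s6.png')[200:320,240:400,::-1]
o=np.vstack([cv2.resize(b,(400,300),interpolation=cv2.INTER_CUBIC),cv2.resize(a,(400,300),interpolation=cv2.INTER_CUBIC)])
cv2.imwrite('pics/m6.png',cv2.convertScaleAbs(o,alpha=1.3,beta=20))
p=s['tcp_pos']; print(proj('wrist',[p,p+[0,.011,0]],s).round(), proj('side',[p]))
E
```

```text
-0.0035376101153003037 [0.55361106 0.24862611 0.03337183]
[[318. 235.]
 [320. 220.]] [[302.57928274 276.50033637]]
```

View pics/m6.png

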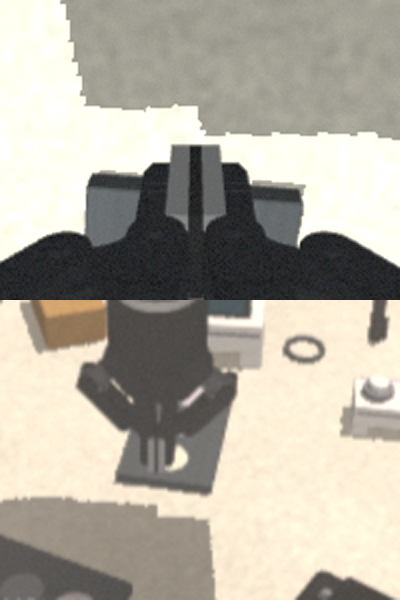

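>>> arm_command(
  series=[
    [[0,0,0,0],[0,0,0,0],[0,0,0,0],[0,0,0,0],[10,0,0,0],[20,0,0,0],[15,0,0,0],[5,0,0,0],[0,0,0,0]],
  ],
  jaw=45,
)

```text
t: 12.0
tcp_pos: [0.5527, 0.2484, -0.0178]
tool_rot: [-0.036, 0.707, 0.036, 0.705]
force: [-0.7, 0.1, 1.3]
finger_gap: 0.452
```

>>> arm_command(
  series=[
    [[1,0,0,0],[1,0,0,0],[1,0,0,0],[0,0,0,0]],
  ],
)

```text
t: 12.4
tcp_pos: [0.5539, 0.2487, -0.019]
tool_rot: [-0.036, 0.706, 0.036, 0.706]
force: [-0.4, -0.1, 0.6]
finger_gap: 0.453
```

>>> arm_command(
  series=[
    [[1,0,0,0],[1,0,0,0],[0,0,0,0]],
  ],
)

```text
t: 12.7
tcp_pos: [0.5536, 0.2487, -0.0215]
tool_rot: [-0.036, 0.706, 0.036, 0.706]
force: [-0.2, -0.1, 0.2]
finger_gap: 0.452
```

>>> arm_command(
  series=[
    [[1,0,0,0],[0,0,0,0]],
  ],
)

```text
t: 12.9
tcp_pos: [0.5536, 0.2486, -0.0225]
tool_rot: [-0.036, 0.706, 0.036, 0.706]
force: [0.5, -0.7, 0.6]
finger_gap: 0.447
```

>>> arm_command(
  series=[
    [[1,0,0,0],[0,0,0,0]],
  ],
)

```text
t: 13.1
tcp_pos: [0.5536, 0.2486, -0.0235]
tool_rot: [-0.036, 0.706, 0.036, 0.706]
force: [-1.2, 0.2, -0.6]
finger_gap: 0.45
```

>>> arm_command(
  series=[
    [[1,0,0,0],[0,0,0,0]],
  ],
)

```text
t: 13.3
tcp_pos: [0.5536, 0.2486, -0.0245]
tool_rot: [-0.036, 0.706, 0.036, 0.706]
force: [1.2, -0.7, 0.4]
finger_gap: 0.451
```

>>> arm_command(
  series=[
    [[1,0,0,0],[0,0,0,0]],
  ],
)

```text
t: 13.5
tcp_pos: [0.5536, 0.2486, -0.0255]
tool_rot: [-0.036, 0.706, 0.036, 0.706]
force: [0.2, -0.3, 0.3]
finger_gap: 0.454
```

>>> arm_command(
  series=[
    [[1,0,0,0],[0,0,0,0]],
  ],
)

```text
t: 13.7
tcp_pos: [0.5536, 0.2486, -0.0265]
tool_rot: [-0.036, 0.706, 0.036, 0.706]
force: [0.3, -0.3, 0.2]
finger_gap: 0.448
```

```bash
python3 - <<'E'
from h import *
s=status.sense();print(s['force'],s['tcp_pos'])
b=snap('wrist','w7.png')[170:320,220:420,::-1].copy()
a=snap('side','s7.png')[220:300,260:360,::-1]
o=np.vstack([cv2.resize(b,(480,280),interpolation=cv2.INTER_CUBIC),cv2.resize(a,(400,320),interpolation=cv2.INTER_CUBIC).repeat(1,0)[:, :400] if 0 else cv2.resize(a,(480,320),interpolation=cv2.INTER_CUBIC)])
cv2.imwrite('pics/m7.png',cv2.convertScaleAbs(o,alpha=1.3,beta=10))
E
```

```text
[ 0.33549979 -0.27325616  0.20834664] [ 0.55360167  0.24862116 -0.02650476]
```

View pics/m7.png

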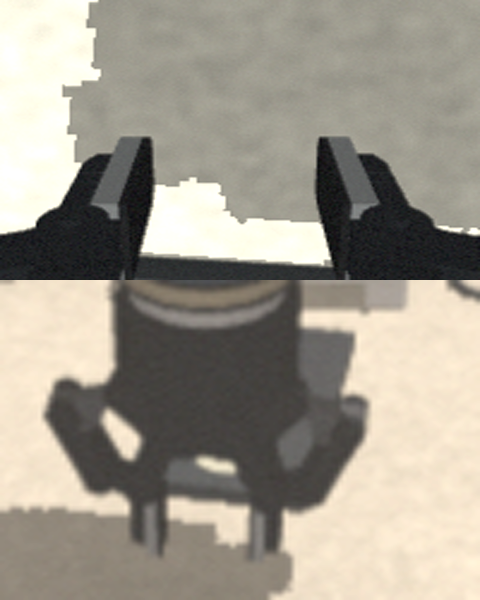

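>>> arm_command(
  series=[
    [[1,0,0,0],[0,0,0,0]],
  ],
)

```text
t: 14.0
tcp_pos: [0.5536, 0.2486, -0.0275]
tool_rot: [-0.036, 0.706, 0.036, 0.706]
force: [-0.5, 0.0, 0.3]
finger_gap: 0.45
```

>>> arm_command(
  series=[
    [[0,-6,0,0],[0,-6,0,0],[0,-5,0,0],[0,-5,0,0],[0,-5,0,0],[0,-5,0,0],[0,-5,0,0],[0,-5,0,0]],
  ],
)

```text
t: 14.8
tcp_pos: [0.5578, 0.2068, -0.0274]
tool_rot: [-0.036, 0.706, 0.036, 0.706]
force: [-0.8, 2.8, 0.7]
finger_gap: 0.451
```

```bash
cat >> h.py <<'E'
def plate(im):  # top view: plate's leading (-y) part, discs and corners
    hsv=cv2.cvtColor(im,cv2.COLOR_RGB2GRAY); m=np.zeros_like(hsv); m[150:230,200:303]=(hsv<100)[150:230,200:303]
    m=cv2.morphologyEx(m,cv2.MORPH_OPEN,np.ones((3,3)))
    return m
def edgefit(im,r0,r1,c0,c1,th=100):
    # leading edge: rightmost dark px with subpixel per row; side edges per column
    g=cv2.GaussianBlur(cv2.cvtColor(im,cv2.COLOR_RGB2GRAY),(3,3),0).astype(float); pts=[]
    for r in range(r0,r1):
        l=g[r,c0:c1]; i=[k for k in range(len(l)-1) if l[k]<th<=l[k+1]]
        if i: k=i[-1]; pts.append((c0+k+(th-l[k])/(l[k+1]-l[k]),r))
    return np.array(pts)
E
python3 - <<'E'
from h import *
s=status.sense();print(s['force'],s['tcp_pos'])
im=snap('top','t8.png')
p=edgefit(im,182,206,280,302); w=ray('top',p,.012)[:,:2]; print('lead edge',w[0],w[-1],np.polyfit(w[:,0],w[:,1],1))
im0=cv2.imread('pics/top0.png')[:,:,::-1]; p=edgefit(im0,182,206,280,302); w=ray('top',p,.012)[:,:2]; print('before',w[0],w[-1],np.polyfit(w[:,0],w[:,1],1))
E
```

```text
[-0.77571863  2.76618997  0.70058367] [ 0.55775663  0.20676273 -0.02739039]
lead edge [0.584193   0.04737192] [0.52682172 0.04391971] [0.05492927 0.01505124]
before [0.58438955 0.0604474 ] [0.52709195 0.06015901] [0.00470857 0.05791089]
```

>>> arm_command(
  series=[
    [[0,-5,0,0],[0,-5,0,0],[0,0,0,0]],
  ],
)

```text
t: 15.15
tcp_pos: [0.5591, 0.196, -0.0274]
tool_rot: [-0.036, 0.706, 0.036, 0.706]
force: [0.3, 0.3, 0.3]
finger_gap: 0.452
```

```bash
cat >> h.py <<'E'
def report():
    s=status.sense();print(s['t'],s['force'].round(1),s['tcp_pos'].round(4))
    im=snap('top','t_%d.png'%(s['t']*100))
    p=edgefit(im,180,206,280,304); w=ray('top',p,.012)[:,:2]; print('lead slope,y@.57',np.polyfit(w[:,0]-.57,w[:,1],1).round(4))
    return im,s
def sides(im,c0,c1,h=.012,r=(165,220)):
    t=np.ascontiguousarray(im.transpose(1,0,2)); out=[]
    f=np.ascontiguousarray(t[:,::-1])
    p=edgefit(t,c0,c1,195,r[1]); lo=ray('top',p[:,::-1],h)[:,:2]
    p=edgefit(f,c0,c1,399-190,399-r[0]); p[:,0]=399-p[:,0]; hi=ray('top',p[:,::-1],h)[:,:2]
    for n,w in (('x-',lo),('x+',hi)): print(n,'x@y=.08, dx/dy',np.polyfit(w[:,1]-.08,w[:,0],1)[::-1].round(4))
E
python3 - <<'E'
from h import *
im,s=report(); sides(im,272,293)
C=np.array([.574,-.008]); 
E
```

```text
15.15 [0.3 0.3 0.3] [ 0.5591  0.196  -0.0274]
lead slope,y@.57 [-0.0746  0.0362]
x- x@y=.08, dx/dy [ 0.5265 -0.087 ]
x+ x@y=.08, dx/dy [ 0.6098 -0.0801]
```

>>> arm_command(
  series=[
    [[0,-5,-0.5,0],[0,-5,-0.5,0],[0,-5,-0.5,0],[0,-5,-0.5,0],[0,-5,-0.5,0],[0,-5,-0.5,0],[0,-5,0,0],[0,-5,0,0]],
  ],
)

```text
t: 16.0
tcp_pos: [0.56, 0.1564, -0.0274]
tool_rot: [-0.036, 0.706, 0.036, 0.706]
force: [-0.9, 2.4, 0.2]
finger_gap: 0.445
```

```bash
python3 - <<'E'
from h import *
s=status.sense();print(s['t'],s['force'].round(1),s['tcp_pos'].round(4)); im=snap('top','t9.png'); sides(im,280,301)
E
```

```text
16.0 [-0.9  2.4  0.2] [ 0.56    0.1564 -0.0274]
x- x@y=.08, dx/dy [ 0.5252 -0.1027]
x+ x@y=.08, dx/dy [ 0.6083 -0.0985]
```

>>> arm_command(
  series=[
    [[0,-5,0,0],[0,-5,0,0],[0,-5,0,0],[0,-5,0,0],[0,-5,0,0],[0,-5,0,0]],
  ],
)

```text
t: 16.65
tcp_pos: [0.5631, 0.1266, -0.0274]
tool_rot: [-0.036, 0.706, 0.036, 0.706]
force: [0.1, 3.8, 1.0]
finger_gap: 0.449
```

>>> arm_command(
  series=[
    [[0,-5,0,0],[0,-5,0,0],[0,-5,0,0],[0,-5,0,0],[0,-5,0,0],[0,-5,0,0]],
  ],
)

```text
t: 17.25
tcp_pos: [0.5662, 0.0967, -0.0274]
tool_rot: [-0.036, 0.706, 0.036, 0.706]
force: [-0.2, 2.8, 0.2]
finger_gap: 0.452
```

```bash
python3 - <<'E'
from h import *
s=status.sense();print(s['t'],s['force'].round(1),s['tcp_pos'].round(4)); im=snap('top','t10.png'); 
a=im[130:240,230:390,::-1]
cv2.imwrite('pics/m10.png',cv2.resize(a,None,fx=5,fy=5,interpolation=cv2.INTER_CUBIC))
E
```

```text
17.25 [-0.2  2.8  0.2] [ 0.5662  0.0967 -0.0274]
```

View pics/m10.png

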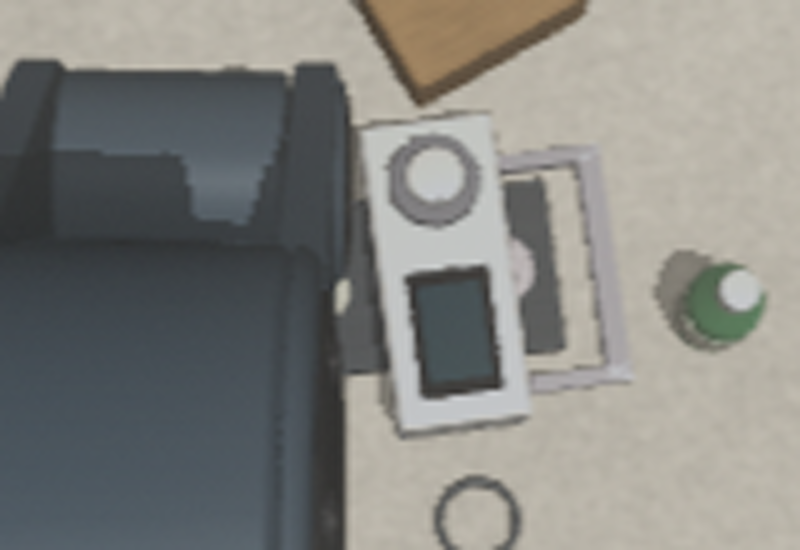

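>>> arm_command(
  series=[
    [[0,-4,0,0],[0,-4,0,0],[0,-4,0,0],[0,0,0,0]],
  ],
)

```text
t: 17.7
tcp_pos: [0.5676, 0.0844, -0.0274]
tool_rot: [-0.036, 0.706, 0.036, 0.706]
force: [-0.3, -1.2, 0.4]
finger_gap: 0.449
```

>>> arm_command(
  series=[
    [[0,-1.5,0,0],[0,-1.5,0,0],[0,0,0,0]],
  ],
)

```text
t: 18.0
tcp_pos: [0.5677, 0.0821, -0.0274]
tool_rot: [-0.036, 0.706, 0.036, 0.706]
force: [0.1, 1.7, -0.2]
finger_gap: 0.449
```

>>> arm_command(
  series=[
    [[0,-1,0,0],[0,0,0,0]],
  ],
)

```text
t: 18.2
tcp_pos: [0.5678, 0.0812, -0.0274]
tool_rot: [-0.036, 0.706, 0.036, 0.706]
force: [-0.2, 2.6, 1.1]
finger_gap: 0.448
```

```bash
cat >> h.py <<'E'
def gap(im):  # plate lead edge (dark->light) and bar inner edge beyond deck, top view
    g=cv2.GaussianBlur(cv2.cvtColor(im,cv2.COLOR_RGB2GRAY),(1,3),0).astype(float)
    for r in range(168,201,4): print(r,g[r,333:356].astype(int).tolist())
E
python3 - <<'E'
from h import *
s=status.sense();print(s['t'],s['force'].round(1),s['tcp_pos'].round(4)); gap(snap('top','t11.png'))
E
```

```text
18.2 [-0.2  2.6  1.1] [ 0.5678  0.0812 -0.0274]
168 [92, 92, 92, 92, 92, 92, 93, 92, 93, 93, 93, 94, 90, 136, 166, 166, 166, 169, 178, 184, 184, 186, 187]
172 [91, 92, 92, 92, 92, 92, 93, 93, 93, 93, 93, 93, 96, 112, 147, 166, 166, 166, 173, 182, 185, 186, 187]
176 [129, 139, 138, 139, 133, 120, 106, 97, 93, 94, 93, 94, 94, 90, 132, 164, 166, 166, 167, 177, 185, 185, 183]
180 [187, 186, 186, 186, 185, 186, 184, 184, 171, 130, 94, 94, 93, 105, 118, 147, 166, 166, 166, 170, 179, 182, 180]
184 [176, 186, 186, 186, 185, 185, 185, 185, 185, 160, 103, 93, 94, 94, 88, 121, 157, 166, 166, 166, 174, 182, 183]
188 [181, 183, 183, 183, 180, 177, 164, 134, 108, 94, 94, 94, 94, 94, 101, 107, 143, 166, 166, 167, 169, 177, 183]
192 [164, 93, 93, 92, 93, 93, 93, 93, 93, 94, 94, 94, 94, 94, 94, 92, 113, 150, 166, 167, 167, 173, 181]
196 [191, 151, 93, 92, 93, 93, 94, 93, 94, 94, 94, 94, 94, 94, 94, 102, 104, 138, 165, 167, 168, 168, 176]
200 [198, 173, 113, 112, 115, 120, 126, 127, 137, 153, 158, 156, 156, 160, 163, 163, 152, 129, 147, 168, 168, 168, 172]
```

>>> arm_command(
  series=[
    [[0,-1,0,0],[0,0,0,0]],
  ],
)

```text
t: 18.45
tcp_pos: [0.5679, 0.0802, -0.0274]
tool_rot: [-0.036, 0.706, 0.036, 0.706]
force: [-0.7, 2.3, 0.5]
finger_gap: 0.45
```

>>> arm_command(
  series=[
    [[0,-1,0,0],[0,0,0,0]],
  ],
)

```text
t: 18.65
tcp_pos: [0.5678, 0.0798, -0.0274]
tool_rot: [-0.036, 0.706, 0.036, 0.706]
force: [-1.5, 5.4, 0.0]
finger_gap: 0.45
```

>>> arm_command(
  series=[
    [[0,-1,0,0],[0,0,0,0],[0,0,0,0]],
  ],
)

```text
t: 18.95
tcp_pos: [0.5676, 0.0796, -0.0274]
tool_rot: [-0.035, 0.706, 0.037, 0.706]
force: [-0.7, 8.5, 0.3]
finger_gap: 0.451
```

>>> arm_command(
  series=[
    [[0,-1,0,0],[0,0,0,0],[0,0,0,0]],
  ],
)

```text
t: 19.25
tcp_pos: [0.5673, 0.0795, -0.0274]
tool_rot: [-0.035, 0.707, 0.037, 0.706]
force: [-1.5, 10.3, 2.0]
finger_gap: 0.447
```

```bash
python3 - <<'E'
from h import *
s=status.sense();print(s['t'],s['force'].round(1),s['ft_torque'].round(2),s['tcp_pos'].round(4)); im=snap('top','t12.png');gap(im)
E
```

```text
19.25 [-1.5 10.3  2. ] [1.86 0.09 0.18] [ 0.5673  0.0795 -0.0274]
168 [92, 92, 92, 92, 93, 93, 92, 93, 94, 93, 93, 93, 96, 140, 166, 166, 166, 169, 179, 184, 184, 186, 188]
172 [92, 92, 92, 93, 93, 93, 93, 93, 93, 94, 93, 93, 95, 107, 145, 167, 166, 166, 173, 182, 186, 186, 187]
176 [111, 129, 139, 145, 145, 134, 120, 106, 96, 93, 94, 94, 94, 97, 137, 164, 166, 166, 167, 177, 186, 185, 183]
180 [187, 187, 186, 186, 185, 185, 185, 185, 182, 161, 118, 94, 94, 94, 106, 145, 166, 166, 166, 170, 180, 182, 180]
184 [176, 187, 187, 186, 186, 186, 186, 186, 185, 179, 145, 94, 93, 94, 95, 125, 156, 166, 166, 166, 174, 182, 183]
188 [179, 178, 183, 183, 183, 180, 173, 158, 131, 104, 95, 94, 94, 94, 94, 97, 140, 167, 167, 167, 169, 177, 183]
192 [164, 93, 92, 93, 93, 94, 94, 94, 93, 93, 94, 94, 94, 95, 94, 95, 115, 151, 167, 167, 167, 174, 181]
196 [191, 152, 93, 93, 93, 93, 93, 93, 94, 94, 94, 94, 94, 94, 95, 95, 90, 134, 165, 168, 167, 168, 177]
200 [199, 173, 115, 106, 111, 121, 127, 127, 138, 146, 152, 157, 156, 161, 163, 164, 152, 130, 148, 168, 168, 168, 172]
```

>>> arm_command(
  series=[
    [[0,-1,0,0],[0,-1,0,0],[0,0,0,0],[0,0,0,0]],
  ],
)

```text
t: 19.7
tcp_pos: [0.5667, 0.0793, -0.0274]
tool_rot: [-0.034, 0.707, 0.038, 0.705]
force: [-1.0, 17.2, 2.2]
finger_gap: 0.452
```

>>> arm_command(
  series=[
    [[0,2,0,0],[0,3,0,0],[0,10,0,0],[0,10,0,0],[0,10,0,0],[0,0,0,0],[-20,0,0,0],[-40,0,0,0],[-40,0,0,0],[-40,0,0,0]],
  ],
  jaw=45,
)

```text
t: 20.7
tcp_pos: [0.5645, 0.1098, 0.1138]
tool_rot: [-0.036, 0.706, 0.036, 0.706]
force: [0.8, -0.3, 1.1]
finger_gap: 0.452
```

>>> arm_command(
  series=[
    [[0,50,0,0],[0,50,0,0],[0,50,0,0],[0,50,0,0],[0,0,0,0],[0,0,0,0],[0,0,0,0]],
  ],
  jaw=0,
)

```text
t: 21.4
tcp_pos: [0.5443, 0.308, 0.1124]
tool_rot: [-0.036, 0.706, 0.036, 0.706]
force: [0.3, -0.2, 0.0]
finger_gap: 0.0
```

```bash
python3 - <<'E'
from h import *
s=status.sense();print(s['t'],s['force'].round(1),s['tcp_pos'].round(4)); im=snap('top','t13.png')
a=im[140:230,260:390,::-1]
cv2.imwrite('pics/m13.png',cv2.resize(a,None,fx=6,fy=6,interpolation=cv2.INTER_CUBIC))
g=cv2.medianBlur(cv2.cvtColor(im,cv2.COLOR_RGB2GRAY),3)
# trailing edge of the plate: light->dark going right, rows
pts=[]
for r in range(176,212):
    l=cv2.cvtColor(im,cv2.COLOR_RGB2GRAY)[r,280:312].astype(float)
    k=np.where((l[:-1]>=110)&(l[1:]<110))[0]
    if len(k): k=k[0]; pts.append((280+k+(l[k]-110)/(l[k]-l[k+1]),r))
w=ray('top',np.array(pts),.012)[:,:2]; print(np.c_[np.array(pts),w].round(3)[::4]); print('trail slope,y@.5665',np.polyfit(w[:,0]-.5665,w[:,1],1))
c=np.float32
hc=cv2.HoughCircles(cv2.GaussianBlur(cv2.resize(cv2.cvtColor(im,cv2.COLOR_RGB2GRAY)[140:190,295:340],None,fx=6,fy=6,interpolation=cv2.INTER_CUBIC),(5,5),0),cv2.HOUGH_GRADIENT,1,30,param1=80,param2=20,minRadius=20,maxRadius=60)
if hc is not None:
    for q in hc[0][:3]: print('circ',q,ray('top',[(295+q[0]/6-.42,140+q[1]/6-.42)],.06))
E
```

```text
21.4 [ 0.3 -0.2  0. ] [0.5443 0.308  0.1124]
[[2.86636e+02 1.76000e+02 6.00000e-01 6.90000e-02]
 [2.86725e+02 1.80000e+02 5.90000e-01 6.90000e-02]
 [2.87623e+02 1.84000e+02 5.79000e-01 6.70000e-02]
 [2.88371e+02 1.88000e+02 5.69000e-01 6.50000e-02]
 [2.88630e+02 1.92000e+02 5.59000e-01 6.50000e-02]
 [2.88864e+02 1.96000e+02 5.49000e-01 6.40000e-02]
 [2.89608e+02 2.00000e+02 5.40000e-01 6.30000e-02]
 [2.89618e+02 2.04000e+02 5.30000e-01 6.30000e-02]
 [3.07214e+02 2.09000e+02 5.17000e-01 2.00000e-02]]
trail slope,y@.5665 [0.40116659 0.06406859]
circ [129.5 156.5  56. ] [[ 0.61464248 -0.00268986  0.06      ]]
```

View pics/m13.png

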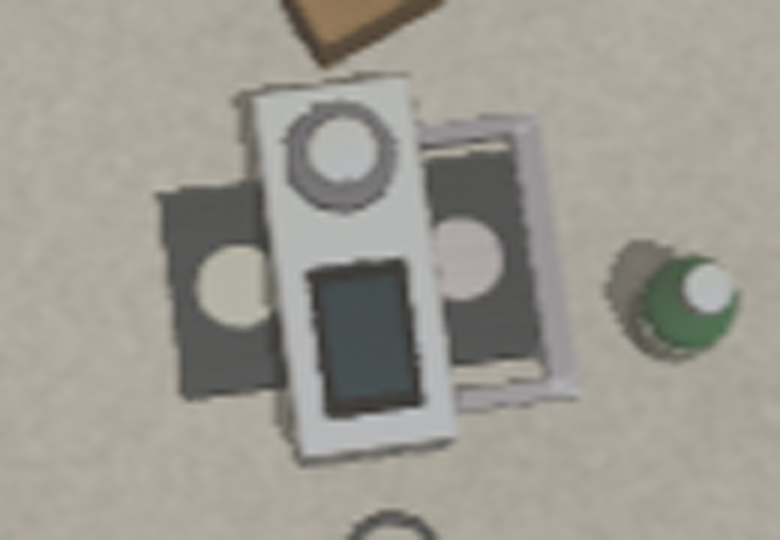

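>>> arm_command(
  series=[
    [[0,-40,5,0],[0,-40,5,0],[0,-40,5,0],[0,-40,5,0],[0,-40,5,0],[0,-40,5,0],[0,-40,5,0],[0,-37,4,0],[0,0,0,0],[0,0,0,0]],
  ],
  jaw=0,
)

```text
t: 22.45
tcp_pos: [0.6151, -0.0047, 0.1125]
tool_rot: [-0.034, 0.707, 0.035, 0.706]
force: [-0.5, 1.1, 0.1]
finger_gap: -0.0
```

>>> arm_command(
  series=[
    [[10,0,0,0],[15,0,0,0],[15,0,0,0],[10,0,0,0],[5,0,0,0],[0,0,0,0],[0,0,0,0]],
  ],
)

```text
t: 23.15
tcp_pos: [0.6159, -0.0022, 0.0577]
tool_rot: [-0.036, 0.706, 0.036, 0.706]
force: [1.1, 0.1, 0.2]
finger_gap: 0.001
```

>>> arm_command(
  series=[
    [[3,0,0,0],[3,0,0,0],[3,0,0,0],[0,0,0,0],[0,0,0,0]],
  ],
)

```text
t: 23.65
tcp_pos: [0.6155, -0.0024, 0.0485]
tool_rot: [-0.036, 0.706, 0.036, 0.706]
force: [-0.7, 0.6, -0.0]
finger_gap: 0.0
```

>>> arm_command(
  series=[
    [[2,0,0,0],[2,0,0,0],[0,0,0,0]],
  ],
)

```text
t: 23.95
tcp_pos: [0.6158, -0.0024, 0.0446]
tool_rot: [-0.036, 0.706, 0.036, 0.706]
force: [-0.2, 0.2, 1.6]
finger_gap: -0.003
```

>>> arm_command(
  series=[
    [[2,0,0,0],[0,0,0,0]],
  ],
)

```text
t: 24.15
tcp_pos: [0.6158, -0.0024, 0.0427]
tool_rot: [-0.036, 0.706, 0.036, 0.706]
force: [0.5, 0.4, 3.1]
finger_gap: 0.001
```

>>> arm_command(
  series=[
    [[2,0,0,0],[0,0,0,0]],
  ],
)

```text
t: 24.35
tcp_pos: [0.6158, -0.0024, 0.0408]
tool_rot: [-0.036, 0.706, 0.036, 0.706]
force: [0.3, 0.1, 4.1]
finger_gap: 0.003
```

>>> arm_command(
  series=[
    [[2,0,0,0],[0,0,0,0]],
  ],
)

```text
t: 24.55
tcp_pos: [0.6158, -0.0024, 0.0394]
tool_rot: [-0.036, 0.706, 0.036, 0.706]
force: [-2.0, 0.2, 7.4]
finger_gap: -0.0
```

>>> arm_command(
  series=[
    [[2,0,0,0],[0,0,0,0],[0,0,0,0]],
  ],
)

```text
t: 24.85
tcp_pos: [0.6159, -0.0024, 0.0392]
tool_rot: [-0.036, 0.706, 0.036, 0.707]
force: [-4.0, 0.1, 17.2]
finger_gap: 0.002
```

>>> arm_command(
  series=[
    [[1,0,0,0],[0,0,0,0],[0,0,0,0]],
  ],
)

```text
t: 25.15
tcp_pos: [0.616, -0.0024, 0.0391]
tool_rot: [-0.036, 0.706, 0.036, 0.707]
force: [-4.8, 0.8, 22.2]
finger_gap: -0.001
```

>>> arm_command(
  series=[
    [[-4,0,0,0],[-5,0,0,0],[-10,0,0,0],[-30,0,0,0],[-40,0,0,0],[-40,0,0,0],[0,0,0,0]],
  ],
)

```text
t: 25.85
tcp_pos: [0.6197, -0.0029, 0.1705]
tool_rot: [-0.037, 0.702, 0.035, 0.71]
force: [1.0, -0.4, -0.1]
finger_gap: 0.002
```

>>> arm_command(
  series=[
    [[0,45,-5,0],[0,45,-5,0],[0,45,-5,0],[0,45,-5,0],[0,45,-5,0],[0,45,-5,0],[0,0,0,0],[0,0,0,0],[0,0,0,0]],
  ],
)

```text
t: 26.75
tcp_pos: [0.558, 0.2622, 0.1639]
tool_rot: [-0.036, 0.707, 0.036, 0.706]
force: [-0.4, 0.4, -0.2]
finger_gap: 0.002
```

```bash
python3 - <<'E'
from h import *
s=status.sense();print(s['t'],s['force'].round(1),s['tcp_pos'].round(4)); im=snap('top','t14.png'); old=cv2.imread('pics/t13.png')[:,:,::-1]
d=np.abs(im.astype(int)-old).max(2)[145:225,283:400]; print('diff px>40 in reader area:',(d>40).sum())
side=snap('side','s14.png')
o=np.hstack([cv2.resize(im[110:240,230:400,::-1],(425,325)),cv2.resize(side[150:280,240:410,::-1],(375,325))])
cv2.imwrite('pics/m14.png',o)
E
```

```text
26.75 [-0.4  0.4 -0.2] [0.558  0.2622 0.1639]
diff px>40 in reader area: 0
```

View pics/m14.png

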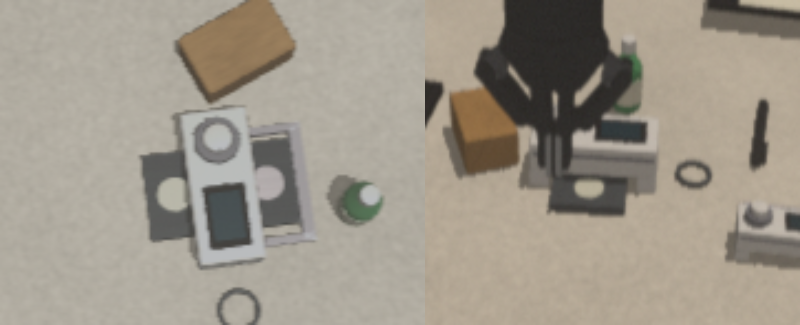

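The plate is flush against the stop, the button is back up, the bystanders are unchanged, and the arm is clear of everything.

```bash
python3 -c "
from h import *
print(ticket.sign_off())"
```

```text
the job is handed in; nothing more can be done
None
```

The plate is home against the stop bar and the scan button was pressed fully down after that. I handed the job in at about 27 s.

- **Which objects:** I took the plate at pixel (260,193) in the top view, 0.575 m from the base. The look-alike at (172,162) is 0.729 m away. I used the larger reader.
- **Push:** Two half-open fingers pushed the plate's rear end along the desk. The force was about 3 N while sliding, and I seated the plate against the stop at about 17 N.
- **Button:** I pressed it with the shut fingertips. The force rose from the start of contact and hit a hard stop after roughly 6 mm, where I held it at up to 22 N. I then lifted clear.
- **Last checks:** Top-view pixels show the plate's leading edge touching the bar along its length. The reader and plate area looks the same before and after the press, so the button is back up and the plate did not move. The wrist force read about zero at the end. By eye, the wipes, lens ring and cleaner are where they started. I did not re-check the mouse, marker or stapler.

**Disagreements:**
- **Fingertip position:** The real fingertips sit about 30 mm behind the TCP reported by the arm. My first push attempt therefore passed over the plate without touching it. After that I set the heights from the pictures and from force readings.
- **Plate position:** The top and wrist cameras differed by about 4 mm on where the plate was, which was within the clearance of the passage.

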